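# Spin the cup-drying carousel and park it at its mark

## Task

Shake the washed espresso cups dry: with the crank and its yellow knob, turn the carousel anticlockwise (seen from above) up to about 20 turns a minute and keep it between 16 and 24 turns a minute for at least seven seconds without a break, never letting it race past 28. Then bring it to rest with its red tab at the green marker post, within about a tab's width, and let go of the knob. Do not touch the cups, the rack or its drag shoe, and leave the other things on the counter where they are.

Things in the scene. Friction and masses are not known exactly. Their poses are not given: they have to be found in the camera images.
- axis (a point): The carousel's vertical turning axis where it meets the counter (z = 0). Its x axis points directly away from the green marker post. Read its pose for where the carousel stands and how it is turned
- foot: Grey foot of the drying carousel, fixed to the counter. Its arm along its own -x ends in the green marker post (44 x 40 mm, 53 mm tall, centre 227 mm from the axis); along +x it carries a dark post (100 mm tall, 216 mm from the axis) with a small cage, 90 mm high, over the rim for the drag shoe. Origin on the axis at counter height
- carousel (a joint): Angle of the rack about its vertical axis, rad, growing anticlockwise seen from above, not wrapped; at 0 and at every whole turn (2 pi) the red tab stands at the green marker post. 20 turns a minute is 2.09 rad/s
- crank (a joint): Angle of the crank relative to the rack, rad, anticlockwise, not wrapped: the knob's world direction from the axis is yaw of axis + carousel + crank. No gear: a slipping magnetic coupling drives the rack with 0.07 N m s/rad times the crank's speed relative to it. The rack lags, turns slower than the crank, is braked when the crank is held still; a freed crank runs on with it
- knob_grip (a point): Grip point on the yellow crank knob: an upright cylinder, 30 mm in diameter and 58 mm tall, its axis 60 mm from the carousel's axis, turning freely on its own pin. The point lies on the knob's axis 183 mm above the counter; the knob reaches from 149 mm to 207 mm above it. The steel crank arm lies below, top at 148 mm
- tab (a point): Red tab on the rim of the carousel disc, 28 mm wide, reaching 202 mm from the axis; the point is on its top, 190 mm from the axis and 60 mm above the counter
- mark (a point): The place the tab must stop at, right in front of the green marker post: 190 mm from the axis, 55 mm above the counter
- soap: Green bottle of washing-up soap, 60 mm wide, 170 mm tall, bystander; origin under its centre
- oil: Amber oil bottle, 70 mm wide, 210 mm tall, bystander; origin under its centre
- spice: Small spice jar with red cap, 52 mm wide, 90 mm tall, bystander; origin under its centre
- mug: Blue mug, 80 mm wide, 90 mm tall, bystander; origin under its centre
- bowl: White bowl, 140 mm wide, 50 mm tall, bystander; origin under its centre
- hub (a point): The rack, which turns: white steel disc, 350 mm in diameter, top 60 mm above the counter, with six upturned espresso cups (66 mm wide, tops 115 mm above the counter) clipped on at 100 mm radius and the red tab. The point lies on the axis, on top of the disc. Nominal moment of inertia 0.048 kg m2 (the true one differs by up to a third), bearing 0.012 N m s/rad and 0.003 N m
- shoe: Drag shoe that keeps the rack from creeping: black block 30 x 30 x 38 mm with a 12 mm brass stud, sitting loose in the foot's cage and resting by its weight on the disc, 158 mm from the axis. It rubs with nominally 0.046 N m of dry friction about the axis, but its true drag differs from set to set, from about 0.3 to 2.3 times that. Origin under its centre

How it is judged:
By the outcome, as a careful person would: the job done as asked, in the order asked, and still so for the second after the job is handed in, with the robot touching nothing.
It also fails if it takes over 61 s, if anything falls off the work surface, if the arm or the gripper's body presses on something with over 40 N, if the wrist force passes 120 N, or if a joint passes its speed limit or range.

## Robot

A 6-joint arm with a two-finger parallel gripper is mounted at the origin on the work surface. World frame = base frame: x ahead of the robot, y to its left, z up, the work surface at z = 0. Lengths are in m, angles in degrees, forces in N, time in s.
With the tool pointing down it reaches from about 0.4 to 0.825 m from the base axis. Payload 7 kg.
Tool frame: the origin (TCP) lies midway between the tips of the shut fingers; the grasp point (between the pads) lies 19 mm behind it; z points along the fingers, x is the direction in which the jaws open and shut, and the axes are right-handed (so a half turn about z gives the same grasp; the last joint's range is limited). The gripper opens to 88 mm and grips with 3 to 60 N. Pads are 19 mm wide; open, the fingers measure 130 mm over their backs; the gripper's body (78 mm by 193 mm) begins 47 mm behind the grasp point.
Start: joints at [91.335, 20.546, 0.682, 0, -70.136, -16.507], TCP at [0.177, 0.651, 0.193] pointing down, gripper open.
Joint ranges: [-176.03, 176.03], [-82.01, 121.73], [-58.28, 71.71], [-173.87, 95.51], [-174.79, -0.11], [-173.66, 173.66]. Speed limits (degrees/s): [136.94, 136.94, 172.46, 180, 180, 180].

## Interface

Orientations are given as [roll, pitch, yaw] about the fixed x, y, z axes, in that order (R = Rz(yaw) Ry(pitch) Rx(roll)).
In Python, from plant import * gives the robot as it stands. The module is installed in compiled form; this text tells all that it offers.
- The arm moves only by the shell command python3 -m pendant 'ROWS' [OPENING]. ROWS is JSON, a list that holds one entry, the list of rows, each a list of 6 numbers: the shift along the world's x, y, z in mm, then the turn, a rotation vector about the world's x, y, z in degrees. A call has 1 to 10 rows; each row is the pose to reach, as a shift and turn from the pose commanded when the call began; what a row does not reach only later rows make up. A row lasts 1/8 s, in which the tool goes at most 62.5 mm and 10.7 degrees, less where a joint would pass 70% of its speed; a pose out of reach is approached as far as the arm can. A call with a gripper value outside its range is refused whole. OPENING is the closure, from -1 (fully open) to 1 (shut), set as the call begins (- or left out, the last holds). The fingers move at their own pace and stop on an object; the grip force is fixed at half the most. Time passes only in rows, so rows that repeat a pose let the fingers close. It gives the time, the measured TCP pose, the force and the opening at its end, in the units of the state.
- get_obs(): the state, without advancing time (a new reading comes with each control period).
- snapshot(name): name is "scene" or "top" or "wrist"; returns a dict with "pixels" (384x512x3 uint8, red, green, blue), "depth" (384x512 float32, m along the optical axis (not along the pixel's ray), 0 where there is no reading), "fx", "fy", "cx", "cy" (pixels), "pose" (4x4, takes a point from camera to world coordinates); the wrist camera has in their place "tool_from_camera" (4x4, takes a point from camera to tool coordinates, whose origin is the TCP and whose axes are the tool frame's). Camera axes: x right, y down, z forward; pixel columns grow to the right and rows downward; lengths in m; the calibration is good to about 2 mm. A picture is of the moment at which its call begins: read the wrist's pose just before it.
- close_job(): hands the job in, once; it reports no verdict.
The state is a dict: "clock": time; "joint_pos": joint angles; "qvel": joint speeds; "tau": joint torques, N m; "tool_pos": TCP position; "orientation": TCP orientation; "force": force on the tool from outside, world axes, zero at the start; "moment": the same for the moment, N m; "opening": finger opening in m.
Only numpy, scipy, OpenCV 4.12 (cv2) and the standard library are available. Lean on these libraries where they do the work, as an engineer would, in place of code of your own. Each camera call takes 0.05 s, during which the arm holds its last target. There are 200 camera calls.

## Working session

There is one attempt and no reset: what is moved stays moved. The work goes in short steps, Python scripts to look and compute and a shell command to move; the robot and the scene stay as the last step left them, time stands still between calls to the robot, and variables do not carry over. Pictures are saved under pics/ and viewed, about 8 in all and at most 12, crops included, and the job is handed in when it is done.

```bash
mkdir -p pics
python3 - <<'E'
from plant import *
import cv2,numpy as np
o=get_obs();print(o)
for n in ("scene","top"):
    s=snapshot(n);cv2.imwrite(f"pics/{n}0.png",s["pixels"][:,:,::-1]);np.savez(f"{n}0.npz",**{k:v for k,v in s.items()})
    print(n,s["fx"],s["cx"],s["cy"],np.round(s["pose"],3).tolist())
a=cv2.imread("pics/scene0.png");b=cv2.imread("pics/top0.png")
E
```

```text
{'clock': 0.0, 'joint_pos': array([ 9.13348883e+01,  2.05901061e+01,  6.35074876e-01, -2.10336253e-02,
       -7.01339283e+01, -1.65063560e+01]), 'qvel': array([-0.08185145,  0.01341937, -0.03179956,  0.00241398,  0.04168726,
       -0.0168056 ]), 'tau': array([-3.00520887e-04, -5.82728148e+01,  2.93062985e+01,  6.99721590e+00,
        7.21115386e-03, -1.57540599e-04]), 'tool_pos': array([0.17654098, 0.6509632 , 0.19234472]), 'orientation': array([-1.79993680e+02, -9.09118492e-02, -1.05178636e+02]), 'force': array([-0.56220773, -0.32911747, -0.02924357]), 'moment': array([ 0.01126048,  0.01331997, -0.01933486]), 'opening': 0.08772600152882419}
scene 357.1871554597896 251.3187516116013 193.21391581118758 [[-0.712, 0.577, -0.401, 1.04], [0.703, 0.589, -0.4, 0.468], [0.005, -0.566, -0.824, 1.076], [0.0, 0.0, 0.0, 1.0]]
top 455.78801765614264 255.19858839978963 190.59051718416464 [[-0.026, -0.989, 0.144, 0.338], [-1.0, 0.026, -0.003, -0.019], [-0.0, -0.144, -0.99, 1.859], [0.0, 0.0, 0.0, 1.0]]
```

View pics/scene0.png

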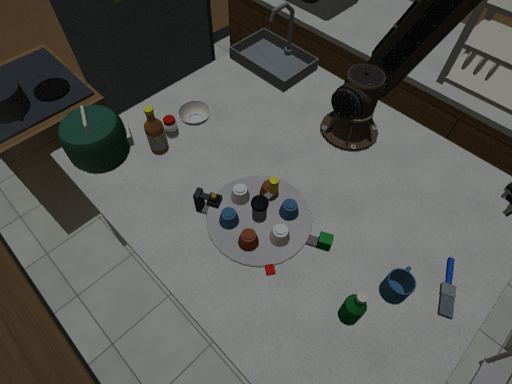

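View pics/top0.png

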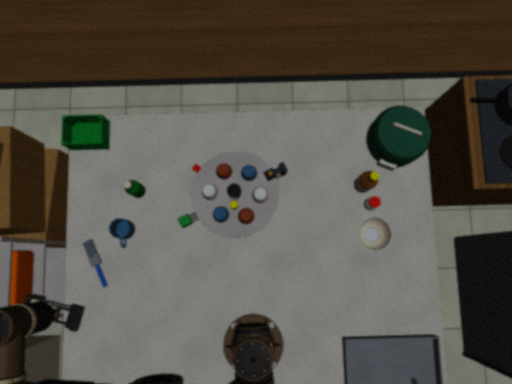

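The scene view shows the carousel near (260,220), with the knob at (273,185), the green post at (325,241), the tab at (270,270) and the dark post at (203,198). In the top view the disc is at (235,194), the knob at (234,205), the post at (187,220) and the tab at (196,168). The bystanders are all well away from it.

```bash
cat > h.py <<'E'
import numpy as np,cv2
def ray(s,u,v,z,pose=None):
    P=s["pose"] if pose is None else pose
    d=P[:3,:3]@np.array([(u-s["cx"])/s["fx"],(v-s["cy"])/s["fy"],1.])
    return (P[:3,3]+d*(z-P[2,3])/d[2])[:3]
def blobs(s,col,roi=None,mina=4):
    h=cv2.cvtColor(np.ascontiguousarray(s["pixels"]),cv2.COLOR_RGB2HSV).astype(int)
    H,S,V=h[...,0],h[...,1],h[...,2]
    m={"yellow":(abs(H-27)<6)&(S>150)&(V>90),"red":((H<5)|(H>175))&(S>190)&(V>110),"green":(abs(H-62)<12)&(S>150)&(V>50)}[col].astype(np.uint8)
    if roi is not None: k=np.zeros_like(m);x0,y0,x1,y1=roi;k[y0:y1,x0:x1]=1;m*=k
    n,l,st,c=cv2.connectedComponentsWithStats(m)
    return sorted([(st[i,4],*c[i]) for i in range(1,n) if st[i,4]>=mina],reverse=True)
E
python3 - <<'E'
from h import *
T=dict(np.load("top0.npz"));S=dict(np.load("scene0.npz"))
for n,s,roi,zs in(("top",T,(180,140,300,245),(.207,.06,.053)),("scene",S,(190,165,345,285),(.18,.058,.045))):
    for c,z in zip(("yellow","red","green"),zs):
        for a,u,v in blobs(s,c,roi): print(n,c,a,round(u,1),round(v,1),np.round(ray(s,u,v,z),3))
    # points of depth near disc height
    D=s["depth"];v,u=np.mgrid[:384,:512];P=np.stack([(u-s["cx"])/s["fx"]*D,(v-s["cy"])/s["fy"]*D,D],-1)@s["pose"][:3,:3].T+s["pose"][:3,3]
    ok=(D>0)&(u>roi[0])&(u<roi[2])&(v>roi[1])&(v<roi[3])
    m=(ok&(abs(P[...,2]-.06)<.012)).astype(np.uint8)
    c=max(cv2.findContours(m,0,1)[0],key=cv2.contourArea)[:,0]
    h=cv2.convexHull(c)[:,0]
    W=np.array([ray(s,a,b,.06)[:2] for a,b in h],np.float32)*1000
    A=np.c_[2*W,np.ones(len(W))];x=np.linalg.lstsq(A,(W**2).sum(1),rcond=None)[0];print("disc",x[:2],np.sqrt(x[2]+x[0]**2+x[1]**2),len(W))
    m=ok&(P[...,2]>.14);print("tall",np.round(P[m].mean(0),3),m.sum())
E
```

```text
top yellow 48 233.5 204.4 [0.53  0.056 0.207]
top red 23 196.3 168.0 [0.698 0.209 0.06 ]
top green 86 184.8 220.3 [0.489 0.257 0.053]
disc [594.14709623  59.68408076] 176.05841059726836 36
tall [0.573 0.055 0.162] 255
scene yellow 52 273.5 180.1 [0.519 0.046 0.18 ]
scene red 73 269.5 268.6 [0.699 0.209 0.058]
scene green 131 325.4 237.8 [0.49  0.26  0.045]
disc [597.76983467  64.64372334] 176.8642130114272 38
tall [0.57  0.062 0.162] 433
```

```bash
python3 -m pendant '[[[0,0,55,0,0,0],[10,-17,107,0,0,0],[38,-64,107,0,0,0],[66,-111,107,0,0,0],[94,-158,107,0,0,0],[122,-206,107,0,0,0],[150,-253,107,0,0,0],[178,-300,107,0,0,0],[206,-348,107,0,0,0],[234,-395,107,0,0,0]]]'
python3 -m pendant '[[[28,-47,0,0,0,0],[56,-94,0,0,0,0],[84,-142,0,0,0,0],[112,-190,0,0,0,0],[120,-201,0,0,0,0],[120,-201,0,0,0,0],[120,-201,0,0,0,0]]]'
python3 - <<'E'
from plant import *
from h import *
from scipy.spatial.transform import Rotation as R
o=get_obs();s=snapshot("wrist")
M=np.eye(4);M[:3,:3]=R.from_euler("xyz",o["orientation"],degrees=True).as_matrix();M[:3,3]=o["tool_pos"]
P=M@s["tool_from_camera"];s["pose"]=P
print(o["clock"],o["tool_pos"],o["orientation"],o["force"],np.round(P,3).tolist())
for z in(.207,.18):
    for b in blobs(s,"yellow",None,30)[:2]: print(z,b,ray(s,b[1],b[2],z))
np.savez("w1.npz",**s);cv2.imwrite("pics/w1.png",s["pixels"][:,:,::-1])
E
```

```text
clock: 1.35
tool_pos: [0.411, 0.2547, 0.3002]
orientation: [180.0, 0.0, -105.2]
force: [0.7, 0.5, 0.5]
opening: 0.0876
clock: 2.22
tool_pos: [0.5303, 0.0561, 0.3001]
orientation: [180.0, 0.0, -105.1]
force: [0.6, 0.1, -0.4]
opening: 0.0874
2.225 [0.53026995 0.05613783 0.30013982] [ 1.79981828e+02  4.80466777e-03 -1.05140696e+02] [ 0.64772564  0.0851996  -0.37138087] [[-0.262, -0.934, -0.243, 0.596], [-0.965, 0.253, 0.067, 0.039], [-0.001, 0.253, -0.968, 0.492], [0.0, 0.0, 0.0, 1.0]]
0.207 (np.int32(586), np.float64(251.9061433447099), np.float64(186.40443686006827)) [0.5324257  0.05710359 0.207     ]
0.18 (np.int32(586), np.float64(251.9061433447099), np.float64(186.40443686006827)) [0.52642788 0.05884297 0.18      ]
```

View pics/w1.png

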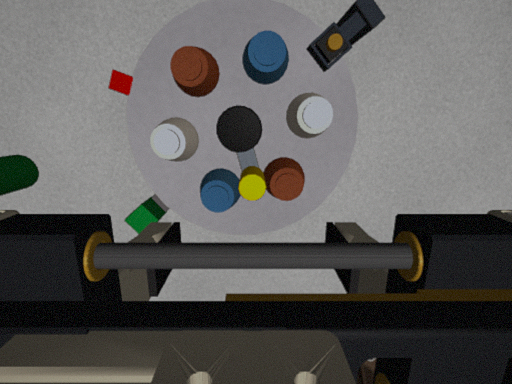

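The wrist view shows the knob at (252,184), the black hub at (239,128), the tab at (121,82), the green post at (145,215) and the shoe stud at (335,42). Next I refine the axis and the knob from this picture.

Run:
```python
from h import *
s=dict(np.load("w1.npz"));D=s["depth"];v,u=np.mgrid[:384,:512]
P=np.stack([(u-s["cx"])/s["fx"]*D,(v-s["cy"])/s["fy"]*D,D],-1)@s["pose"][:3,:3].T+s["pose"][:3,3]
px=s["pixels"].astype(int)
hub=(px.max(-1)<60)&(abs(u-239)<26)&(abs(v-128)<26);
z=P[...,2][hub];print("hub z",np.percentile(z,[5,50,95]),hub.sum(),"pix",u[hub].mean(),v[hub].mean())
zh=np.median(z);c=ray(s,u[hub].mean(),v[hub].mean(),zh);print("hub c",c)
k=(abs(P[...,2]-.207)<.006)&(px[...,0]>120)&(px[...,2]<60);kc=ray(s,u[k].mean(),v[k].mean(),.207);print("knob",kc,k.sum(),P[k].mean(0))
m=((abs(P[...,2]-.06)<.01)&(D>0)&(v<240)).astype(np.uint8)
m[:, :]=cv2.morphologyEx(m,cv2.MORPH_OPEN,np.ones((5,5)))
ct=max(cv2.findContours(m,0,1)[0],key=cv2.contourArea);h=ct[:,0]
W=np.array([ray(s,a,b,.06)[:2] for a,b in h])*1000
cc=c[:2]*1000;
for _ in range(6):
    r=np.hypot(*(W-cc).T);w=W[abs(r-175)<(15 if _<3 else 4)]
    A=np.c_[2*w,np.ones(len(w))];x=np.linalg.lstsq(A,(w**2).sum(1),rcond=None)[0];cc=x[:2]
print("disc",cc,np.sqrt(x[2]+cc@cc),len(w))
for q in("red","green"):
    for b in blobs(s,q,(90,50,190,240),30)[:2]:
        p=ray(s,b[1],b[2],.06 if q=="red" else .053)[:2]*1000;d=p-cc;print(q,b,p,np.hypot(*d),np.degrees(np.arctan2(d[1],d[0])))
d=kc[:2]*1000-cc;print("knob r,ang",np.hypot(*d),np.degrees(np.arctan2(d[1],d[0])))
p=ray(s,335,42,.098)[:2]*1000-cc;print("shoe",np.hypot(*p),np.degrees(np.arctan2(p[1],p[0])))
```

```text
hub z [0.14772947 0.14896824 0.15024339] 1633 pix 238.7875076546234 128.43294549908146
hub c [0.59214819 0.05728776 0.14896824]
knob [0.5320276  0.05729358 0.207     ] 550 [0.53194407 0.0573156  0.20679472]
disc [591.61462765  58.08855807] 172.49933267101665 564
red (np.int32(376), np.float64(120.44414893617021), np.float64(82.05851063829788)) [698.85860958 209.27360317] 185.35962214314392 54.6497968599879
green (np.int32(476), np.float64(140.71848739495798), np.float64(218.2016806722689)) [494.32275884 259.38583233] 223.5761623252983 115.79560800589925
knob r,ang 59.592327189003086 -179.23563787751655
shoe 162.14286890831383 -64.03266162454987
```

```bash
python3 -m pendant '[[[2,1,-40,0,0,0],[2,1,-85,0,0,0],[2,1,-120,0,0,0],[2,1,-136,0,0,0],[2,1,-136,0,0,0],[2,1,-136,0,0,0]]]'
python3 -m pendant '[[[0,0,0,0,0,0],[0,0,0,0,0,0],[0,0,0,0,0,0],[0,0,0,0,0,0]]]' 1
python3 - <<'E'
from plant import *
from h import *
o=get_obs();print(o["clock"],o["tool_pos"],o["force"],o["moment"],o["opening"])
T=snapshot("top");S=snapshot("scene")
v=np.hstack([cv2.resize(x["pixels"],None,fx=.78,fy=.78) for x in (T,S)])
cv2.imwrite("pics/g1.png",v[:,:,::-1])
ax=np.array([.592,.0576])
for n,s,roi in(("top",T,(180,140,300,245)),("scene",S,(190,165,345,285))):
    for b in blobs(s,"red",roi): p=ray(s,b[1],b[2],.06)[:2]-ax;print(n,b,np.hypot(*p),np.degrees(np.arctan2(p[1],p[0])))
E
```

```text
clock: 3.02
tool_pos: [0.5336, 0.057, 0.1658]
orientation: [-179.9, 0.1, -105.1]
force: [-0.0, -0.5, 0.6]
opening: 0.0875
clock: 3.52
tool_pos: [0.5327, 0.0564, 0.1644]
orientation: [-180.0, 0.0, -105.2]
force: [0.2, 1.1, -0.1]
opening: 0.0533
3.525 [0.53269763 0.05639612 0.16436043] [ 0.17629017  1.05601274 -0.06825502] [-0.01307633  0.00117625 -0.0125666 ] 0.053264740474059415
top (np.int32(23), np.float64(196.17391304347825), np.float64(167.8695652173913)) 0.18550631550527896 54.945723778499946
scene (np.int32(75), np.float64(269.52), np.float64(268.9066666666667)) 0.18731102072337774 54.58353491079715
```

View pics/g1.png

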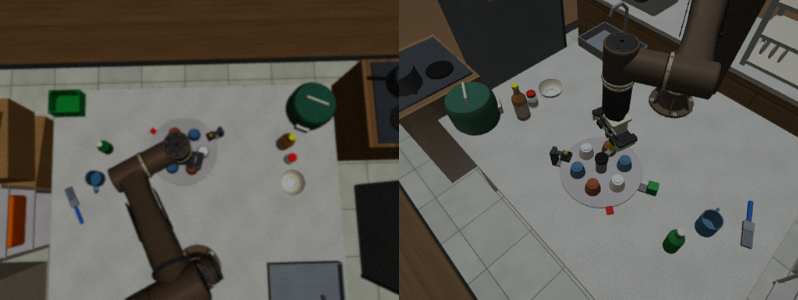

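```bash
python3 -m pendant '[[[0,0,0,0,0,0],[0,0,0,0,0,0],[0,0,0,0,0,0],[0,0,0,0,0,0],[0,0,0,0,0,0]]]' 1
cat > look.py <<'E'
from plant import *
from h import *
import sys
ax=np.array([.592,.0576]);o=get_obs();d=o["tool_pos"][:2]-ax
print("t %.3f r %.1f knob %.1f F %s M %s op %.4f"%(o["clock"],1e3*np.hypot(*d),np.degrees(np.arctan2(d[1],d[0])),np.round(o["force"],1),np.round(o["moment"],2),o["opening"]))
for n in sys.argv[1:] or ["scene"]:
    s=snapshot(n)
    for b in blobs(s,"red",None,8):
        p=ray(s,b[1],b[2],.06)[:2]-ax;r=np.hypot(*p)
        if .165<r<.21: print(n,b[0],"r %.0f tab-from-mark %.1f"%(r*1e3,(np.degrees(np.arctan2(p[1],p[0]))-116+180)%360-180))
    cv2.imwrite("pics/l%.2f%s.png"%(o["clock"],n),s["pixels"][:,:,::-1])
E
python3 look.py
```

```text
clock: 4.25
tool_pos: [0.5327, 0.0564, 0.1642]
orientation: [180.0, -0.0, -105.2]
force: [0.3, -0.6, -0.4]
opening: 0.0292
t 4.250 r 59.3 knob -178.9 F [ 0.3 -0.6 -0.4] M [-0.02 -0.06  0.01] op 0.0292
scene 73 r 187 tab-from-mark -61.5
```

```bash
python3 -m pendant '[[[0,-5,0,0,0,0],[2,-15.5,0,0,0,0],[6.5,-27,0,0,0,0],[17.5,-42.5,0,0,0,0],[37,-55.5,0,0,0,0],[60,-60,0,0,0,0],[83,-55.5,0,0,0,0],[102.5,-42.5,0,0,0,0],[115.5,-23,0,0,0,0],[120,0,0,0,0,0]]]'
python3 look.py
python3 -m pendant '[[[-4.5,23,0,0,0,0],[-17.5,42.5,0,0,0,0],[-37,55.5,0,0,0,0],[-60,60,0,0,0,0],[-83,55.5,0,0,0,0],[-102.5,42.5,0,0,0,0],[-115.5,23,0,0,0,0],[-120,0,0,0,0,0]]]'
python3 look.py
python3 -m pendant '[[[4.5,-23,0,0,0,0],[17.5,-42.5,0,0,0,0],[37,-55.5,0,0,0,0],[60,-60,0,0,0,0],[83,-55.5,0,0,0,0],[102.5,-42.5,0,0,0,0],[115.5,-23,0,0,0,0],[120,0,0,0,0,0]]]'
python3 look.py
```

```text
clock: 5.55
tool_pos: [0.6532, 0.055, 0.1641]
orientation: [179.9, -0.1, -105.2]
force: [-5.2, -1.2, 3.4]
opening: 0.029
t 5.550 r 61.2 knob -2.5 F [-5.2 -1.2  3.4] M [-0.76  2.07  0.03] op 0.0290
scene 66 r 187 tab-from-mark -15.2
clock: 6.6
tool_pos: [0.5321, 0.0569, 0.1643]
orientation: [-180.0, 0.1, -105.1]
force: [8.1, 2.4, -7.8]
opening: 0.0289
t 6.600 r 59.9 knob -179.3 F [ 8.1  2.4 -7.8] M [ 0.65 -3.28 -0.01] op 0.0289
scene 33 r 184 tab-from-mark 57.3
clock: 7.65
tool_pos: [0.653, 0.057, 0.1642]
orientation: [180.0, -0.0, -105.2]
force: [-2.0, -2.1, 1.6]
opening: 0.0287
t 7.650 r 61.0 knob -0.6 F [-2.  -2.1  1.6] M [-0.72  1.18 -0.02] op 0.0287
```

Run:
```python
from plant import *
from h import *
from scipy.spatial.transform import Rotation as R
o=get_obs();s=snapshot("wrist");T=snapshot("top")
M=np.eye(4);M[:3,:3]=R.from_euler("xyz",o["orientation"],degrees=True).as_matrix();M[:3,3]=o["tool_pos"]
s["pose"]=M@s["tool_from_camera"];np.savez("w2.npz",**s)
print(o["clock"]);ax=np.array([.592,.0576])
for n,q in(("w",s),("top",T)):
    for b in blobs(q,"red",None,8):
        p=ray(q,b[1],b[2],.06)[:2]-ax;print(n,b,np.hypot(*p),(np.degrees(np.arctan2(p[1],p[0]))-116+180)%360-180)
c=cv2.imread("pics/l7.65scene.png")
cv2.imwrite("pics/v.png",np.hstack([s["pixels"][:,:,::-1][:,:400],c[100:,150:400][:,:].copy() if 0 else cv2.resize(c[100:300,130:380],(400,384))]))
```

```text
7.7
w (np.int32(582), np.float64(434.95704467353954), np.float64(207.16666666666666)) 0.18581646026807747 149.35519503402247
top (np.int32(79), np.float64(374.27848101265823), np.float64(201.72151898734177)) 0.5569542808612572 148.943304653552
top (np.int32(27), np.float64(281.22222222222223), np.float64(192.96296296296296)) 0.18632084304608373 152.7019420462725
```

View pics/v.png

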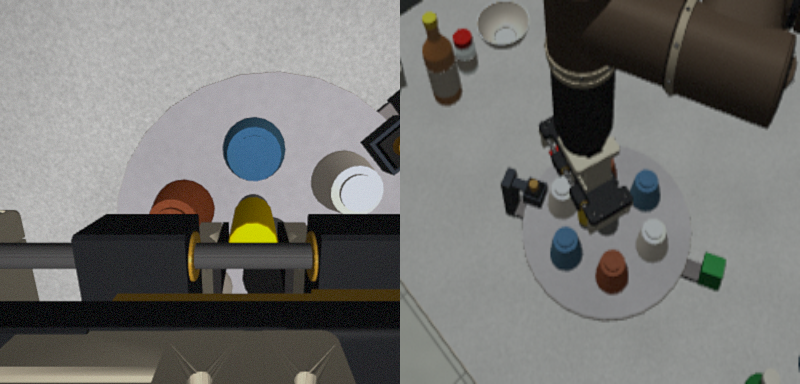

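The wrist view shows knob (253,220), blue cup (254,148) and part of the tab off-crop; the scene crop shows the arm covering the tab behind the crank. I'll fit the drag and inertia.

```bash
cat > sim.py <<'E'
import numpy as np
from scipy.optimize import least_squares
def sim(p,segs,w=0.,a=0.,t=0.,lag=.05,rec=None):
    # segs: list of (dur s, crank deg/s); returns a sampled at end of each seg
    I,Ts=p;om=0. if w==0 else w; dt=.0025;out=[]; cr=np.concatenate([np.full(int(round(d/dt)),np.radians(s)) for d,s in segs])
    ends=np.cumsum([int(round(d/dt)) for d,s in segs]);f=segs[0][1]*np.pi/180 if w else 0.
    tr=[]
    for c in cr:
        f+=(c-f)*dt/lag
        T=.07*(f-om)-.012*om; fr=Ts+.003
        if abs(om)<1e-3 and abs(T)<fr: om=0.
        else:
            n=om+dt*(T-fr*np.sign(om if abs(om)>=1e-3 else T))/I
            om=0. if n*om<0 else n
        a+=om*dt;tr.append((a,om))
    tr=np.array(tr);return tr,tr[ends-1]
R=.125
ramp=[(R,x/R) for x in(5,10,12,18,22.5,22.5,22.5,22.5,22.5,22.5)]
half=[(R,180.)]*8
H=[(.05,0.)]
E
python3 - <<'E'
from sim import *
segs=ramp+H+half+H+half+H+H+H
def res(p):
    e=np.degrees(sim(p,segs)[1][:,0]);i=[9,18,27,28,29]
    return np.array([e[9]-46.3,e[18]-118.8,e[28]-210.9,(e[29]-214.2)*.5])
r=least_squares(res,[.048,.046],x_scale=[.01,.01],bounds=([.03,.01],[.07,.12]),diff_step=.02);print(r.x,r.fun)
tr,e=sim(r.x,segs);print(np.round(e[:,1]*9.549,1)[[9,18,27,29]])
for s in(200,210,216,220,225):
    ss=segs+[(R,float(s))]*10+H+[(R,float(s))]*10+H+[(R,float(s))]*10+H
    tr,e=sim(r.x,ss);v=tr[int(10.2/1/.0025)-int(4.25/.0025):,1]*9.549;print(s,v.min(),v.max())
E
```

```text
[0.03       0.09266337] [-4.41430848  3.68435616 -0.99210422 -0.38722146]
[12.8 14.1 14.2 10.6]
200 14.368718676625887 17.17401586499618
210 15.643551642497478 18.58969735124958
216 16.408451422020406 19.439106243001643
220 16.91838460836904 20.00537883750301
225 17.555801091304836 20.713219580629737
```

```bash
cat > rows.py <<'E'
import numpy as np,sys,json
def rows(th0,inc,r=60.3):
    a=np.radians(th0+np.cumsum(inc));a0=np.radians(th0)
    print(th0,"->",round(th0+sum(inc),1),json.dumps([[[round(2*v)/2 for v in (r*(np.cos(t)-np.cos(a0)),r*(np.sin(t)-np.sin(a0)))]+[0]*4 for t in a]]).replace(" ","").replace(".0",""))
    return th0+sum(inc)
E
python3 - <<'E'
from rows import *
t=rows(0,[14,22]+[28.8]*8)
for i in range(5): t=rows(t%360,[28.8]*10)
E
```

```text
0 -> 266.4 [[[-2,14.5,0,0,0,0],[-11.5,35.5,0,0,0,0],[-34.5,54.5,0,0,0,0],[-64,60,0,0,0,0],[-92.5,51,0,0,0,0],[-113,29,0,0,0,0],[-120.5,0,0,0,0,0],[-113,-29,0,0,0,0],[-92.5,-51,0,0,0,0],[-64,-60,0,0,0,0]]]
266.4 -> 554.4 [[[29.5,5.5,0,0,0,0],[52.5,24.5,0,0,0,0],[63.5,52.5,0,0,0,0],[60,82.5,0,0,0,0],[42,106.5,0,0,0,0],[15,119.5,0,0,0,0],[-15,117.5,0,0,0,0],[-40,101.5,0,0,0,0],[-54.5,75,0,0,0,0],[-54.5,45,0,0,0,0]]]
194.39999999999998 -> 482.4 [[[14.5,-26.5,0,0,0,0],[40,-42.5,0,0,0,0],[69.5,-44,0,0,0,0],[97,-31.5,0,0,0,0],[114.5,-7,0,0,0,0],[118,22.5,0,0,0,0],[107,50.5,0,0,0,0],[84,69.5,0,0,0,0],[54.5,75,0,0,0,0],[26,66,0,0,0,0]]]
122.39999999999998 -> 410.4 [[[-20.5,-22,0,0,0,0],[-28,-51,0,0,0,0],[-20.5,-80,0,0,0,0],[0,-102,0,0,0,0],[28.5,-111,0,0,0,0],[58,-105.5,0,0,0,0],[81,-86.5,0,0,0,0],[92,-58.5,0,0,0,0],[88.5,-28.5,0,0,0,0],[70.5,-4.5,0,0,0,0]]]
50.39999999999998 -> 338.4 [[[-27,13,0,0,0,0],[-57,11,0,0,0,0],[-82.5,-5,0,0,0,0],[-97,-31.5,0,0,0,0],[-97,-61.5,0,0,0,0],[-82.5,-87.5,0,0,0,0],[-57,-104,0,0,0,0],[-27,-105.5,0,0,0,0],[0,-93,0,0,0,0],[17.5,-68.5,0,0,0,0]]]
338.4 -> 626.4 [[[4,30,0,0,0,0],[-7.5,57.5,0,0,0,0],[-30.5,77,0,0,0,0],[-60,82.5,0,0,0,0],[-88.5,73,0,0,0,0],[-109,51,0,0,0,0],[-116.5,22,0,0,0,0],[-109,-7,0,0,0,0],[-88.5,-28.5,0,0,0,0],[-60,-38,0,0,0,0]]]
```

```bash
cat > look.py <<'E'
from plant import *
from h import *
from scipy.spatial.transform import Rotation as R
import sys
ax=np.array([.592,.0576]);order=sys.argv[1:] or ["scene","wrist","top"]
for n in order:
    o=get_obs();d=o["tool_pos"][:2]-ax
    if n==order[0]: print("t %.3f r %.1f knob %.1f F %s op %.4f"%(o["clock"],1e3*np.hypot(*d),np.degrees(np.arctan2(d[1],d[0])),np.round(o["force"],1),o["opening"]))
    s=snapshot(n);f=0
    if n=="wrist":
        M=np.eye(4);M[:3,:3]=R.from_euler("xyz",o["orientation"],degrees=True).as_matrix();M[:3,3]=o["tool_pos"];s["pose"]=M@s["tool_from_camera"]
    for b in blobs(s,"red",None,15):
        p=ray(s,b[1],b[2],.06)[:2]-ax;r=np.hypot(*p)
        if .175<r<.2: print("  %.3f"%o["clock"],n,b[0],"r %.0f tab-from-mark %.1f"%(r*1e3,(np.degrees(np.arctan2(p[1],p[0]))-116+180)%360-180));f=1
    cv2.imwrite("pics/l%.2f%s.png"%(o["clock"],n),s["pixels"][:,:,::-1])
    if f: break
E
python3 -m pendant '[[[-2,14.5,0,0,0,0],[-11.5,35.5,0,0,0,0],[-34.5,54.5,0,0,0,0],[-64,60,0,0,0,0],[-92.5,51,0,0,0,0],[-113,29,0,0,0,0],[-120.5,0,0,0,0,0],[-113,-29,0,0,0,0],[-92.5,-51,0,0,0,0],[-64,-60,0,0,0,0]]]' | grep force
python3 look.py
python3 -m pendant '[[[29.5,5.5,0,0,0,0],[52.5,24.5,0,0,0,0],[63.5,52.5,0,0,0,0],[60,82.5,0,0,0,0],[42,106.5,0,0,0,0],[15,119.5,0,0,0,0],[-15,117.5,0,0,0,0],[-40,101.5,0,0,0,0],[-54.5,75,0,0,0,0],[-54.5,45,0,0,0,0]]]' | grep force
python3 look.py
```

```text
force: [-0.9, 9.1, -0.6]
t 9.050 r 61.5 knob -94.6 F [-0.9  9.1 -0.6] op 0.0286
  9.050 scene 71 r 188 tab-from-mark -88.0
force: [11.9, 4.4, -9.8]
t 10.350 r 60.4 knob -165.8 F [11.9  4.4 -9.8] op 0.0289
  10.450 top 25 r 187 tab-from-mark 95.2
```

```bash
cat >> sim.py <<'E'
C1=[(R,x/R) for x in [14,22]+[28.8]*8]
C=[(R,28.8/R)]*10
segs0=ramp+H+half+H+half+H+H+H+C1+H+C+H+H+H
E
python3 - <<'E'
from sim import *
ang=[46.3,118.8,210.9,214.2,333.5,516.7];idx=[9,18,28,29,40,53]
for lag in(.02,.08,.12):
  def res(p):
    e=np.degrees(sim(p[:2],segs0,lag=lag)[1][:,0]);return e[idx]-ang
  r=least_squares(res,[.048,.08],x_scale=[.01,.01],bounds=([.03,.01],[.07,.12]),diff_step=.02);print(lag,r.x,np.round(r.fun,1))
  tr,e=sim(r.x,segs0,lag=lag);print(np.round(e[:,1]*9.549,1)[[9,18,27,40,51,53]])
  for s in(26,27,28,28.8): print(s,sim(r.x,segs0+[(R,s/R)]*40,lag=lag)[1][-1,1]*9.549)
E
```

```text
0.02 [0.05264735 0.07955411] [-8.8  0.3  3.4  4.1  2.8 -4.9]
[11.8 14.8 15.3 20.4 22.4 18.6]
26 19.977282700663352
27 21.11498063458068
28 22.25267856849796
28.8 23.162836915631797
0.08 [0.04270086 0.08145602] [-9.7  1.1  4.1  5.   1.6 -5. ]
[12.2 14.9 15.3 20.7 22.4 19.9]
26 19.757154712967367
27 20.895242322455356
28 22.033329931943282
28.8 22.943800019533615
0.12 [0.03595475 0.08272653] [-10.    2.    4.6   5.5   0.9  -5.2]
[12.6 15.  15.2 20.9 22.4 20.2]
26 19.609521882003893
27 20.74768108378305
28 21.885840285562217
28.8 22.79636764698549
```

Run:
```python
from rows import *
t=rows(194.4,[14,20]+[26]*8)
for i in range(8): t=rows(t%360,[26]*10)
```

```text
194.4 -> 436.4 [[[5.5,-13.5,0,0,0,0],[18.5,-30,0,0,0,0],[42,-43,0,0,0,0],[69.5,-44.5,0,0,0,0],[94,-33.5,0,0,0,0],[112,-13,0,0,0,0],[118.5,13.5,0,0,0,0],[113.5,40,0,0,0,0],[97,61.5,0,0,0,0],[72.5,73.5,0,0,0,0]]]
76.39999999999998 -> 336.4 [[[-27,0.5,0,0,0,0],[-51.5,-11.5,0,0,0,0],[-68.5,-32.5,0,0,0,0],[-74.5,-59,0,0,0,0],[-68,-85.5,0,0,0,0],[-51,-106.5,0,0,0,0],[-26.5,-117.5,0,0,0,0],[1,-117,0,0,0,0],[25,-104.5,0,0,0,0],[41,-83,0,0,0,0]]]
336.4 -> 596.4 [[[5,26.5,0,0,0,0],[-2,53,0,0,0,0],[-20,73,0,0,0,0],[-45,83.5,0,0,0,0],[-72.5,82,0,0,0,0],[-96,68.5,0,0,0,0],[-111.5,46.5,0,0,0,0],[-115.5,19.5,0,0,0,0],[-107.5,-6.5,0,0,0,0],[-88.5,-26,0,0,0,0]]]
236.39999999999998 -> 496.4 [[[25.5,-9.5,0,0,0,0],[52.5,-7,0,0,0,0],[75.5,7,0,0,0,0],[90,30,0,0,0,0],[93.5,57,0,0,0,0],[84.5,82.5,0,0,0,0],[65,101.5,0,0,0,0],[39.5,110,0,0,0,0],[12.5,106.5,0,0,0,0],[-10.5,92,0,0,0,0]]]
136.39999999999998 -> 396.4 [[[-14,-23.5,0,0,0,0],[-16,-50.5,0,0,0,0],[-6,-75.5,0,0,0,0],[14,-94,0,0,0,0],[40,-102,0,0,0,0],[66.5,-97.5,0,0,0,0],[89,-81.5,0,0,0,0],[101.5,-58,0,0,0,0],[103,-30.5,0,0,0,0],[92,-6,0,0,0,0]]]
36.39
[... 175 characters left out ...]
,0,0,0],[-48,-96,0,0,0,0],[-21.5,-90,0,0,0,0]]]
296.4 -> 556.4 [[[21,17,0,0,0,0],[32.5,42,0,0,0,0],[31.5,69,0,0,0,0],[19,93,0,0,0,0],[-2.5,109.5,0,0,0,0],[-29.5,114.5,0,0,0,0],[-55.5,107,0,0,0,0],[-76,89,0,0,0,0],[-86.5,64,0,0,0,0],[-84.5,37,0,0,0,0]]]
196.39999999999998 -> 456.4 [[[13.5,-23.5,0,0,0,0],[35.5,-39,0,0,0,0],[62.5,-43,0,0,0,0],[88.5,-35,0,0,0,0],[108,-16.5,0,0,0,0],[117.5,9,0,0,0,0],[115,36,0,0,0,0],[101,59,0,0,0,0],[78,74,0,0,0,0],[51,77,0,0,0,0]]]
96.39999999999998 -> 356.4 [[[-25.5,-9,0,0,0,0],[-44.5,-28.5,0,0,0,0],[-53.5,-54,0,0,0,0],[-50,-81,0,0,0,0],[-35,-103.5,0,0,0,0],[-11.5,-117.5,0,0,0,0],[15.5,-119.5,0,0,0,0],[41,-109.5,0,0,0,0],[59,-89.5,0,0,0,0],[67,-63.5,0,0,0,0]]]
```

```bash
python3 -m pendant '[[[5.5,-13.5,0,0,0,0],[18.5,-30,0,0,0,0],[42,-43,0,0,0,0],[69.5,-44.5,0,0,0,0],[94,-33.5,0,0,0,0],[112,-13,0,0,0,0],[118.5,13.5,0,0,0,0],[113.5,40,0,0,0,0],[97,61.5,0,0,0,0],[72.5,73.5,0,0,0,0]]]' | grep force
python3 look.py
python3 -m pendant '[[[-27,0.5,0,0,0,0],[-51.5,-11.5,0,0,0,0],[-68.5,-32.5,0,0,0,0],[-74.5,-59,0,0,0,0],[-68,-85.5,0,0,0,0],[-51,-106.5,0,0,0,0],[-26.5,-117.5,0,0,0,0],[1,-117,0,0,0,0],[25,-104.5,0,0,0,0],[41,-83,0,0,0,0]]]' | grep force
python3 look.py
```

```text
force: [-1.3, -9.8, 1.4]
t 11.750 r 59.8 knob 76.7 F [-1.3 -9.8  1.4] op 0.0286
  11.750 scene 59 r 187 tab-from-mark -130.9
force: [-3.4, -0.6, 1.9]
t 13.050 r 61.4 knob -24.4 F [-3.4 -0.6  1.9] op 0.0289
  13.050 scene 56 r 185 tab-from-mark 21.0
```

```bash
python3 -m pendant '[[[5,26.5,0,0,0,0],[-2,53,0,0,0,0],[-20,73,0,0,0,0],[-45,83.5,0,0,0,0],[-72.5,82,0,0,0,0],[-96,68.5,0,0,0,0],[-111.5,46.5,0,0,0,0],[-115.5,19.5,0,0,0,0],[-107.5,-6.5,0,0,0,0],[-88.5,-26,0,0,0,0]]]' | grep force
python3 -m pendant '[[[25.5,-9.5,0,0,0,0],[52.5,-7,0,0,0,0],[75.5,7,0,0,0,0],[90,30,0,0,0,0],[93.5,57,0,0,0,0],[84.5,82.5,0,0,0,0],[65,101.5,0,0,0,0],[39.5,110,0,0,0,0],[12.5,106.5,0,0,0,0],[-10.5,92,0,0,0,0]]]' | grep force
python3 -m pendant '[[[-14,-23.5,0,0,0,0],[-16,-50.5,0,0,0,0],[-6,-75.5,0,0,0,0],[14,-94,0,0,0,0],[40,-102,0,0,0,0],[66.5,-97.5,0,0,0,0],[89,-81.5,0,0,0,0],[101.5,-58,0,0,0,0],[103,-30.5,0,0,0,0],[92,-6,0,0,0,0]]]' | grep force
python3 -m pendant '[[[-20.5,17.5,0,0,0,0],[-47,24.5,0,0,0,0],[-73.5,19,0,0,0,0],[-95,2.5,0,0,0,0],[-107,-21.5,0,0,0,0],[-107.5,-48.5,0,0,0,0],[-96,-73,0,0,0,0],[-74.5,-90,0,0,0,0],[-48,-96,0,0,0,0],[-21.5,-90,0,0,0,0]]]' | grep force
python3 -m pendant '[[[21,17,0,0,0,0],[32.5,42,0,0,0,0],[31.5,69,0,0,0,0],[19,93,0,0,0,0],[-2.5,109.5,0,0,0,0],[-29.5,114.5,0,0,0,0],[-55.5,107,0,0,0,0],[-76,89,0,0,0,0],[-86.5,64,0,0,0,0],[-84.5,37,0,0,0,0]]]' | grep force
python3 -m pendant '[[[13.5,-23.5,0,0,0,0],[35.5,-39,0,0,0,0],[62.5,-43,0,0,0,0],[88.5,-35,0,0,0,0],[108,-16.5,0,0,0,0],[117.5,9,0,0,0,0],[115,36,0,0,0,0],[101,59,0,0,0,0],[78,74,0,0,0,0],[51,77,0,0,0,0]]]' | grep force
python3 -m pendant '[[[-25.5,-9,0,0,0,0],[-44.5,-28.5,0,0,0,0],[-53.5,-54,0,0,0,0],[-50,-81,0,0,0,0],[-35,-103.5,0,0,0,0],[-11.5,-117.5,0,0,0,0],[15.5,-119.5,0,0,0,0],[41,-109.5,0,0,0,0],[59,-89.5,0,0,0,0],[67,-63.5,0,0,0,0]]]' | grep force
python3 look.py
python3 - <<'E'
from rows import *
t=rows(356.4,[18]+[26]*9)
for i in range(1): t=rows(t%360,[26]*10)
E
```

```text
force: [3.7, 8.8, -3.7]
force: [14.4, -11.9, -9.7]
force: [-5.5, -5.8, 3.1]
force: [-2.9, 2.0, 1.6]
force: [8.4, 3.7, -6.6]
force: [4.4, -15.2, -2.3]
force: [-3.9, -1.6, 1.6]
t 21.850 r 61.2 knob -2.7 F [-3.9 -1.6  1.6] op 0.0286
  21.850 scene 63 r 186 tab-from-mark -6.6
356.4 -> 608.4 [[[-2,19,0,0,0,0],[-14.5,43,0,0,0,0],[-36,59,0,0,0,0],[-62.5,64,0,0,0,0],[-89,57,0,0,0,0],[-109,39,0,0,0,0],[-119.5,14,0,0,0,0],[-118,-13,0,0,0,0],[-104.5,-37,0,0,0,0],[-82.5,-52.5,0,0,0,0]]]
248.39999999999998 -> 508.4 [[[27,-4,0,0,0,0],[52.5,4,0,0,0,0],[72.5,22.5,0,0,0,0],[82,48,0,0,0,0],[79.5,75,0,0,0,0],[65.5,98.5,0,0,0,0],[42.5,113,0,0,0,0],[15.5,116,0,0,0,0],[-10,107,0,0,0,0],[-29,87.5,0,0,0,0]]]
```

```bash
python3 -m pendant '[[[-2,19,0,0,0,0],[-14.5,43,0,0,0,0],[-36,59,0,0,0,0],[-62.5,64,0,0,0,0],[-89,57,0,0,0,0],[-109,39,0,0,0,0],[-119.5,14,0,0,0,0],[-118,-13,0,0,0,0],[-104.5,-37,0,0,0,0],[-82.5,-52.5,0,0,0,0]]]' | grep force
python3 look.py
python3 - <<'E'
from sim import *
for p,l in(((.05,.078),.03),((.043,.08),.08)):
    w=17.5/9.549
    for n in(4,5,6,7,8):
        tr,e=sim(p,[(.1,208.)]*15+H+[(R,26/R)]*n+[(R,13/R)]+[(R,0.)]*8,lag=l,w=2.);a=np.degrees(tr[:,0]);print(p,n,round(a[-1]-a[600],1), "stop after cmd end",round((np.argmax(tr[:,1][601:]<=0)*.0025),2))
E
```

```text
force: [1.1, 9.0, -2.7]
t 23.150 r 61.2 knob -112.3 F [ 1.1  9.  -2.7] op 0.0287
  23.150 scene 34 r 185 tab-from-mark 138.7
(0.05, 0.078) 4 102.9 stop after cmd end 1.32
(0.05, 0.078) 5 117.8 stop after cmd end 1.44
(0.05, 0.078) 6 132.8 stop after cmd end 1.57
(0.05, 0.078) 7 147.7 stop after cmd end 1.7
(0.05, 0.078) 8 162.7 stop after cmd end 1.83
(0.043, 0.08) 4 102.0 stop after cmd end 1.27
(0.043, 0.08) 5 116.7 stop after cmd end 1.4
(0.043, 0.08) 6 131.5 stop after cmd end 1.52
(0.043, 0.08) 7 146.3 stop after cmd end 1.65
(0.043, 0.08) 8 161.2 stop after cmd end 1.78
```

Run:
```python
from sim import *
from rows import rows
inc=[22]+[26]*10+[22,10]
for p,l in(((.05,.078),.03),((.043,.08),.08)):
    tr,e=sim(p,[(.1,208.)]*15+H+[(R,x/R) for x in inc]+[(R,0.)]*8,lag=l,w=2.);a=np.degrees(tr[:,0]);print(138.7-360+a[-1]-a[600])
t=rows(248.4,inc[:10]);t=rows(t%360,inc[10:]);print(t)
```

```text
-5.89509734175067
-8.119531605385788
248.4 -> 504.4 [[[22.5,-4,0,0,0,0],[49,2,0,0,0,0],[70,19.5,0,0,0,0],[81.5,44,0,0,0,0],[80.5,71,0,0,0,0],[68,95,0,0,0,0],[46.5,111.5,0,0,0,0],[19.5,116.5,0,0,0,0],[-6.5,109,0,0,0,0],[-27,91,0,0,0,0]]]
144.39999999999998 -> 202.4 [[[-10.5,-25,0,0,0,0],[-10,-48,0,0,0,0],[-6.5,-58,0,0,0,0]]]
202.39999999999998
```

```bash
python3 -m pendant '[[[22.5,-4,0,0,0,0],[49,2,0,0,0,0],[70,19.5,0,0,0,0],[81.5,44,0,0,0,0],[80.5,71,0,0,0,0],[68,95,0,0,0,0],[46.5,111.5,0,0,0,0],[19.5,116.5,0,0,0,0],[-6.5,109,0,0,0,0],[-27,91,0,0,0,0]]]' | grep force
python3 -m pendant '[[[-10.5,-25,0,0,0,0],[-10,-48,0,0,0,0],[-6.5,-58,0,0,0,0],[-6.5,-58,0,0,0,0],[-6.5,-58,0,0,0,0],[-6.5,-58,0,0,0,0],[-6.5,-58,0,0,0,0],[-6.5,-58,0,0,0,0],[-6.5,-58,0,0,0,0]]]' | grep force
python3 look.py; python3 look.py wrist; python3 look.py top
```

```text
force: [14.5, -9.1, -11.4]
force: [4.5, 2.7, -4.4]
t 25.575 r 60.1 knob -156.3 F [ 4.5  2.7 -4.4] op 0.0289
  25.575 scene 67 r 186 tab-from-mark -14.7
t 25.625 r 60.1 knob -156.3 F [ 4.7  2.5 -3.7] op 0.0288
  25.625 wrist 565 r 185 tab-from-mark -14.1
t 25.675 r 60.0 knob -156.4 F [ 4.5  2.3 -4.6] op 0.0291
```

Run:
```python
from sim import *
from rows import rows
for inc in([15,20,10],[15,22,15],[15,22,20,10],[15,22,22,15],[15,24,24,20,8],[15,24,24,24,12]):
    print(inc,[round(float(np.degrees(sim(p,[(R,x/R) for x in inc]+[(R,0.)]*6,lag=l)[0][-1,0])),1) for p,l in(((.05,.078),.03),((.043,.08),.08))])
    rows(202.4,inc)
```

```text
[15, 20, 10] [6.1, 5.1]
202.4 -> 247.4 [[[8,-13.5,0,0,0,0],[23.5,-28,0,0,0,0],[32.5,-32.5,0,0,0,0]]]
[15, 22, 15] [8.5, 7.5]
202.4 -> 254.4 [[[8,-13.5,0,0,0,0],[25,-29,0,0,0,0],[39.5,-35,0,0,0,0]]]
[15, 22, 20, 10] [13.3, 12.3]
202.4 -> 269.4 [[[8,-13.5,0,0,0,0],[25,-29,0,0,0,0],[44.5,-36.5,0,0,0,0],[55,-37.5,0,0,0,0]]]
[15, 22, 22, 15] [16.1, 15.2]
202.4 -> 276.4 [[[8,-13.5,0,0,0,0],[25,-29,0,0,0,0],[46.5,-36.5,0,0,0,0],[62.5,-37,0,0,0,0]]]
[15, 24, 24, 20, 8] [23.2, 22.5]
202.4 -> 293.4 [[[8,-13.5,0,0,0,0],[27,-30,0,0,0,0],[51,-37,0,0,0,0],[72,-35,0,0,0,0],[79.5,-32.5,0,0,0,0]]]
[15, 24, 24, 24, 12] [26.9, 26.2]
202.4 -> 301.4 [[[8,-13.5,0,0,0,0],[27,-30,0,0,0,0],[51,-37,0,0,0,0],[76,-34,0,0,0,0],[87,-28.5,0,0,0,0]]]
```

```bash
python3 -m pendant '[[[8,-13.5,0,0,0,0],[25,-29,0,0,0,0],[44.5,-36.5,0,0,0,0],[55,-37.5,0,0,0,0],[55,-37.5,0,0,0,0],[55,-37.5,0,0,0,0],[55,-37.5,0,0,0,0],[55,-37.5,0,0,0,0]]]' | grep force
python3 look.py; python3 look.py wrist
```

```text
force: [0.2, 5.3, -0.8]
t 26.725 r 61.4 knob -90.8 F [ 0.2  5.3 -0.8] op 0.0287
  26.725 scene 59 r 186 tab-from-mark -2.2
t 26.775 r 61.4 knob -90.8 F [-0.2  6.3  0.8] op 0.0286
  26.775 wrist 86 r 194 tab-from-mark -3.6
```

```bash
python3 -m pendant '[[[13.5,1.5,0,0,0,0],[28.5,7,0,0,0,0],[28.5,7,0,0,0,0],[28,8,0,0,0,0],[28,8,0,0,0,0],[28,8,0,0,0,0]]]' | grep force
python3 look.py
python3 - <<'E'
from h import *
import glob
f=sorted(glob.glob("pics/l27.*scene.png"))[-1];a=cv2.imread(f)[130:300,180:360];cv2.imwrite("pics/v2.png",cv2.resize(a,None,fx=3,fy=3,interpolation=cv2.INTER_CUBIC))
E
```

```text
force: [0.4, -0.3, 0.3]
t 27.575 r 61.2 knob -63.0 F [ 0.4 -0.3  0.3] op 0.0286
  27.575 scene 58 r 186 tab-from-mark 0.7
```

View pics/v2.png

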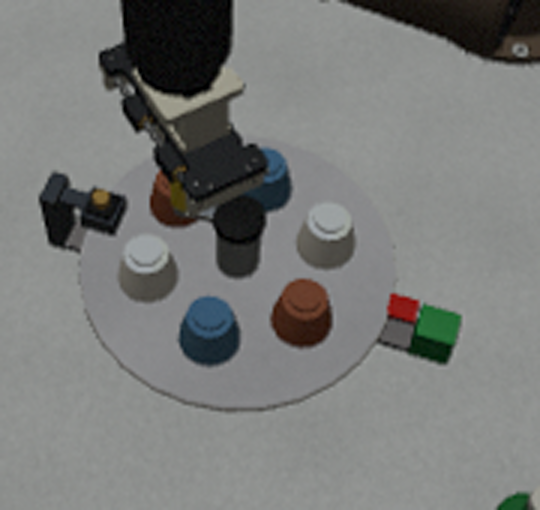

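The crop shows the red tab at (403,307), directly in front of the green post at (437,333), with the shoe in its cage. Now I release the knob and rise.

```bash
python3 -m pendant '[[[0,0,0,0,0,0],[0,0,0,0,0,0],[0,0,0,0,0,0],[0,0,0,0,0,0],[0,0,0,0,0,0],[0,0,0,0,0,0],[0,0,0,0,0,0]]]' -1 | grep -E "force|open"
python3 -m pendant '[[[0,0,10,0,0,0],[0,0,40,0,0,0],[0,0,80,0,0,0],[0,0,120,0,0,0],[0,0,150,0,0,0],[0,0,150,0,0,0],[0,0,150,0,0,0],[0,0,150,0,0,0]]]'
python3 look.py; python3 look.py scene; python3 look.py wrist
ls pics | tail -4
python3 - <<'E'
from h import *;import glob
a=[cv2.imread(sorted(glob.glob(f"pics/l29*{k}.png"))[-1]) for k in("scene","wrist")]
cv2.imwrite("pics/v3.png",np.hstack([cv2.resize(x,(400,300)) for x in a]))
E
```

```text
force: [-0.1, 0.1, -0.1]
opening: 0.087
clock: 29.5
tool_pos: [0.6192, 0.0034, 0.3133]
orientation: [179.9, -0.0, -105.2]
force: [-0.9, -0.7, -0.5]
opening: 0.0877
t 29.500 r 60.7 knob -63.4 F [-0.9 -0.7 -0.5] op 0.0877
  29.500 scene 54 r 186 tab-from-mark 0.7
t 29.550 r 60.7 knob -63.3 F [-0.4  0.7  0.1] op 0.0879
  29.550 scene 54 r 186 tab-from-mark 0.7
t 29.600 r 60.7 knob -63.2 F [-0.1 -0.3  0.5] op 0.0875
top0.png
v.png
v2.png
w1.png
```

View pics/v3.png

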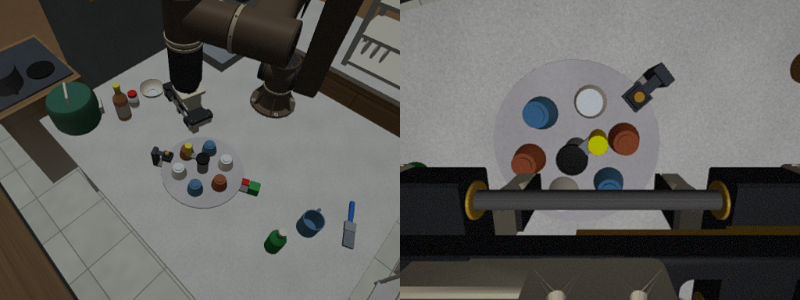

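The knob is free at (188,148) in the left image, and the gripper is open and clear above it. The tab sits at the post near (245,184), and everything else is in place. Handing in.

```bash
python3 -c "
from plant import *
print(close_job())"
```

```text
the job is handed in; nothing more can be done
None
```

The carousel is spun dry, parked with its red tab at the green post, and the knob is released; I handed the job in at about 29.7 s.

- **Spin:** I gripped the knob and cranked anticlockwise. From 13.05 s to 21.85 s the rack averaged 19.9 turns a minute; I turned the crank steadily and took no pictures in that time. The speeds come from tab positions in pictures and a fitted model, so speeds between pictures are inferred. The model peaks at about 22–23 turns a minute, during an earlier, faster run-up.
- **Stop:** I braked with the crank and the rack came to rest 14° short. Two small anticlockwise nudges brought the tab in. After release, two pictures 0.05 s apart both read 0.7° from the post. The direction of the post itself is only known to about 1.5°, against a tab width of about 8.4°.
- **Checks:** At the call ends where I read it, the wrist force stayed under about 22 N. The last pictures show the gripper open and clear, and the shoe, cups and other things look unmoved.
- **Disagreements:**
  - After the first nudge the scene and wrist cameras differed by 1.4°; the wrist camera saw only part of the tab.
  - The wrist camera could not see the tab in the final look, so the end position rests on the scene camera alone.
  - The model fitted the early run-up poorly, by up to 10°.

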